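# Clear wax chips and set out a fragile goblet at the brassware sale

## Robot

A 6-joint arm with a two-finger parallel gripper is mounted at the origin on the work surface. World frame = base frame: x ahead of the robot, y to its left, z up, the work surface at z = 0. Lengths are in mm, angles in rad, forces in N, time in s.
With the tool pointing down it reaches from about 400 to 825 mm from the base axis. Payload 7 kg.
Tool frame: the origin (TCP) lies at the very end of the fingers, on their centre line; the grasp point (between the pads) lies 19 mm behind it; z points along the fingers, y is the line along which they close (so a half turn about z gives the same grasp; the last joint's range is limited). The gripper opens to 88 mm and grips with 3 to 60 N. Pads are 19 mm wide; open, the fingers measure 130 mm over their backs; the gripper's body (78 mm by 193 mm) begins 47 mm behind the grasp point.
Start: joints at [-0.914, 0.359, 0.012, 0, -1.224, -0.288], TCP at [243.307, -629.6, 226.561] pointing down, gripper open.
Joint ranges: [-3.07, 3.07], [-1.43, 2.12], [-1.02, 1.25], [-3.03, 1.67], [-3.05, -0], [-3.03, 3.03]. Speed limits (rad/s): [2.39, 2.39, 3.01, 3.14, 3.14, 3.14].

## Interface

Orientations are given as a unit quaternion [x, y, z, w].
In Python, from plant import bot gives the robot as it stands. Calls block until the motion is done:
- bot.move_ptp(position, orientation): joint-space move of the TCP to a pose.
- bot.line_to(position, velocity=150, ori=None): straight line of the TCP; ori=None keeps the orientation; velocity is the mean speed in mm/s.
- bot.move_joints(angles): joint-space move.
- bot.move_gripper(opening, force=None): finger opening in mm; force is the grip in N (None keeps the last); returns when the fingers have stopped.
- bot.pause(seconds).
- bot.solve_ik(position, orientation): joint angles nearest the present ones, or None.
- bot.read_state(): the state.
- bot.camera(name): name is "scene" or "top"; returns the picture (384x512x3 uint8, red, green, blue); there is no depth.
- bot.get_calibration(name): a dict with "fx", "fy", "cx", "cy" (pixels), "distortion" ([k1, k2, p1, p2, k3] as OpenCV has them; the pictures are not rectified), "view" (4x4, takes a point from world to camera coordinates). Camera axes: x right, y up, looking along -z (the intrinsics and any distortion apply to the point x, -y, -z); pixel columns grow to the right and rows downward; lengths in mm; the calibration is good to about 2 mm. A picture is of the moment at which its call begins. get_calibration takes no time and is no camera call.
A pose or a line that the arm cannot do raises bot.Unreachable and nothing moves.
- bot.close_job(): hands the job in; it is judged then, once.
The state is a dict: "t": time; "joint_pos": joint angles; "qvel": joint speeds; "tau": joint torques, N m; "tcp_pos": TCP position; "eef_rot": TCP orientation; "contact_force": force on the tool from outside, world axes, zero at the start; "moment": the same for the moment, N m; "width": finger opening in mm; "finger_force": force on a finger pad.
Only numpy, scipy, OpenCV 4.12 (cv2) and the standard library are available. Lean on these libraries where they do the work, as an engineer would, in place of code of your own. Each camera call takes 0.05 s, during which the arm holds its last target. There are 200 camera calls.

## Task

Use the scraper block, not your fingers, to wipe the four loose wax chips off the dark display board into the brass crumb tray beside it, and put the scraper back down on the table, off the board and tray. Then stand the green glass goblet upright on the green disc in the middle of the cleared board, its foot wholly on the disc: the glass is thin, so grip it very lightly (under about 10 N on each finger), keep it upright and set it down softly. Leave the other wares where they are.

Things in the scene. Friction and masses are not known exactly. Their poses are not given: they have to be found in the camera images.
- board: Fixed dark wooden display board, 170 mm (its x) by 200 mm (its y), 25 mm high, lying flat on the table. Origin: centre of its underside (table height). The crumb tray stands against its -y edge.
- disc (a point): Centre of the flat round green disc (110 mm across) on the board's top, 25 mm above the table, at the middle of the board; axes as the board's.
- crumb_tray: Fixed brass crumb tray against the board's -y edge (1 mm gap), turned like the board: 180 mm (its x) by 110 mm (its y). Floor 4 mm thick; walls 22 mm high and 4 mm thick on the two x sides and the -y side; the side towards the board (+y) is open. Origin: centre of its underside, 156 mm from the board's centre along the board's -y.
- scraper: Loose scraper block, 0.14 kg, standing on the table: a black rubber blade bar 140 mm (its x) by 14 mm (y) by 26 mm high, with an orange grip 64 mm (x) by 28 mm (y) on top of it, from 26 to 63 mm height. Origin: centre of the blade's underside; z up. Take the grip from above, across its y.
- goblet: Loose green glass goblet, thin and fragile, about 0.13 kg, 112 mm high: foot 60 mm across, stem 12 mm, straight-sided bowl 48 mm across from 64 to 112 mm height. Origin: centre of the foot's underside; z up. It breaks at over 24 N from the two fingers together, over 15 N against the board, if let go over 10 mm above the board, or if tipped over 20 degrees.
- chip0: Loose chip of cream candle wax, about 27 x 22 mm and 12 mm thick, 12 g, lying on the board. Origin: its centre.
- chip1: Loose chip of cream candle wax, about 27 x 22 mm and 12 mm thick, 12 g, lying on the board. Origin: its centre.
- chip2: Loose chip of cream candle wax, about 27 x 22 mm and 12 mm thick, 12 g, lying on the board. Origin: its centre.
- chip3: Loose chip of cream candle wax, about 27 x 22 mm and 12 mm thick, 12 g, lying on the board. Origin: its centre.
- candlestick_a: Bystander: brass candlestick, 76 mm foot, 140 mm high. Origin: centre of underside.
- candlestick_b: Bystander: brass candlestick, 76 mm foot, 120 mm high. Origin: centre of underside.
- amber_goblet: Bystander: amber glass goblet, of the same shape and size as the green one. Origin: centre of underside.
- brass_bowl: Bystander: brass bowl 110 mm across, 55 mm high. Origin: centre of underside.
- brass_cup: Bystander: small copper cup 52 mm across, 55 mm high. Origin: centre of underside.
- brass_duck: Bystander: brass duck figure, about 115 mm long, 90 mm high. Origin: centre of underside.

How it is judged:
By the outcome, as a careful person would: the job done as asked, in the order asked, and still so for the second after the job is handed in, with the robot touching nothing.
It also fails if it takes over 72 s, if anything falls off the work surface, if the arm or the gripper's body presses on something with over 40 N, if the wrist force passes 120 N, or if a joint passes its speed limit or range.

## Working session

There is one attempt and no reset: what is moved stays moved. The work goes in short steps, each a Python script; the robot and the scene stay as the last script left them, time stands still between calls to the robot, and variables do not carry over. Pictures are saved under pics/ and viewed, at most 10 in all, crops included, and the job is handed in when it is done.

```bash
ls; mkdir -p pics; python3 - <<'E'
from plant import bot
import cv2
for n in("scene","top"):
    im=bot.camera(n); cv2.imwrite(f"pics/{n}0.png",cv2.cvtColor(im,cv2.COLOR_RGB2BGR))
    c=bot.get_calibration(n); print(n,c)
s=bot.read_state(); print(s)
E
```

```text
pics
scene {'fx': 440.89212346232824, 'fy': 440.89212346232824, 'cx': 250.4842394604, 'cy': 198.96852079605407, 'distortion': array([-0.05715995,  0.        ,  0.        ,  0.        ,  0.        ]), 'view': array([[-7.30326852e-01,  6.83097495e-01, -7.07636052e-04,
         4.15039436e+02],
       [-4.12740621e-01, -4.40451591e-01,  7.97275094e-01,
         1.97871871e+02],
       [ 5.44304940e-01,  5.82563480e-01,  6.03615708e-01,
        -1.39649428e+03],
       [ 0.00000000e+00,  0.00000000e+00,  0.00000000e+00,
         1.00000000e+00]])}
top {'fx': 452.90760195545647, 'fy': 452.90760195545647, 'cx': 255.85390240323184, 'cy': 195.0158551499219, 'distortion': array([-0.10529802,  0.        ,  0.        ,  0.        ,  0.        ]), 'view': array([[-1.16514431e-02, -9.99882556e-01, -9.95584358e-03,
         5.45599254e+00],
       [ 9.80994679e-01, -1.33587674e-02,  1.93574232e-01,
        -5.47818232e+02],
       [-1.93684495e-01, -7.51121044e-03,  9.81035116e-01,
        -1.11523239e+03],
       [ 0.00000000e+00,  0.00000000e+00,  0.00000000e+00,
         1.00000000e+00]])}
{'t': 0.1, 'joint_pos': array([-9.13931660e-01,  3.59303983e-01,  1.11903627e-02, -3.01349222e-04,
       -1.22410203e+00, -2.88094864e-01]), 'qvel': array([ 0.0009824 , -0.00195938,  0.00219204, -0.00045666, -0.00104868,
        0.00186226]), 'tau': array([-1.79516355e-03, -5.84162307e+01,  2.93754351e+01,  7.01538205e+00,
        1.01889332e-02, -7.76388583e-05]), 'tcp_pos': array([ 243.1394311 , -629.24059083,  225.74232656]), 'eef_rot': array([-1.83291419e-01,  9.83058356e-01,  6.96387019e-04, -1.96811720e-04]), 'contact_force': array([-0.12997903,  0.13050211, -0.53871755]), 'moment': array([0.00164621, 0.03771223, 0.00066922]), 'finger_force': 0.0, 'width': 87.7479634150607}
```

View pics/scene0.png

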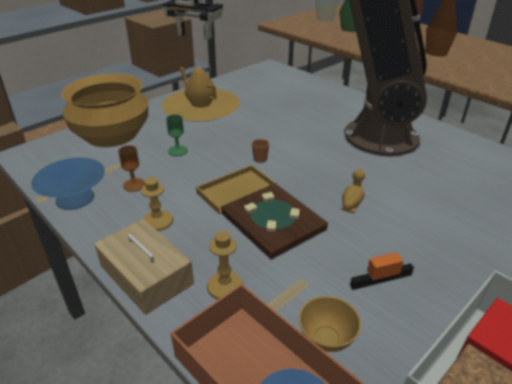

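View pics/top0.png

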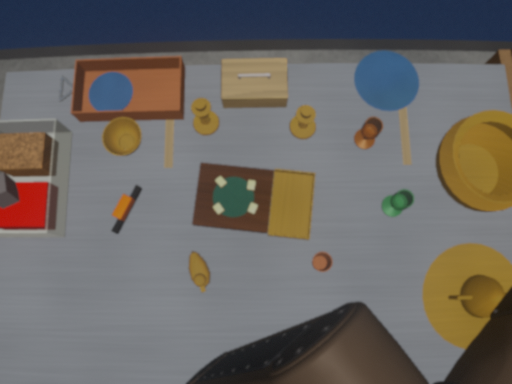

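The scene is clear in both views. In the top view, +x is up and +y is left:
- **Board and tray:** board centred near (233,198), with its tray to the right.
- **Chips:** (221,184), (250,185), (217,207) and (252,208).
- **Scraper:** (126,209).
- **Green goblet:** foot at (391,206), rim at (402,199).

```bash
cat > h.py <<'E'
import numpy as np, cv2
from plant import bot
def ray(n,uv):
    c=bot.get_calibration(n); K=np.array([[c['fx'],0,c['cx']],[0,c['fy'],c['cy']],[0,0,1.]])
    p=cv2.undistortPoints(np.array(uv,float).reshape(-1,1,2),K,c['distortion']).reshape(-1,2)
    d=np.c_[p[:,0],-p[:,1],-np.ones(len(p))]; V=c['view']; R=V[:3,:3]
    return -R.T@V[:3,3], d@R
def plane(n,uv,z):
    o,d=ray(n,uv); return (o+d*((z-o[2])/d[:,2])[:,None])[:,:2]
def comps(m,a=15):
    k,_,s,c=cv2.connectedComponentsWithStats(m.astype(np.uint8)); 
    return [(s[i,4],s[i,:4].tolist(),c[i].round(1).tolist()) for i in range(1,k) if s[i,4]>=a]
def blob(m,near):  # mask of component nearest a pixel
    k,L,s,c=cv2.connectedComponentsWithStats(m.astype(np.uint8))
    ok=[i for i in range(1,k) if s[i,4]>=15]; i=min(ok,key=lambda i:np.hypot(*(c[i]-near))); return L==i
def pts(m):
    return np.argwhere(m)[:,::-1].astype(float)
def rect(n,m,z):
    r=cv2.minAreaRect(plane(n,pts(m),z).astype(np.float32)); b=cv2.boxPoints(r)
    e=max((b[1]-b[0],b[2]-b[1]),key=np.linalg.norm)
    return np.round(r[0],1),np.round(sorted(r[1]),1),round(float(np.degrees(np.arctan2(e[1],e[0]))),1)
def hsv(im): return [x.astype(int) for x in cv2.split(cv2.cvtColor(im,cv2.COLOR_RGB2HSV))]
def quat(yaw):  # tool down, tool y along world angle yaw (rad)
    from scipy.spatial.transform import Rotation as R
    y=np.array([np.cos(yaw),np.sin(yaw),0]); z=np.array([0,0,-1.]); x=np.cross(y,z)
    return R.from_matrix(np.c_[x,y,z]).as_quat()
E
python3 - <<'E'
from h import *
im=cv2.cvtColor(cv2.imread('pics/top0.png'),cv2.COLOR_BGR2RGB); H,S,V=hsv(im)
for p in [(205,200),(290,204),(233,198),(221,184),(124,205),(119,227),(391,206),(402,199),(150,240)]: print(p,im[p[1],p[0]],H[p[1],p[0]],S[p[1],p[0]],V[p[1],p[0]])
z=np.zeros(H.shape,bool); w=z.copy(); w[155:245,185:275]=1
green=(H>60)&(H<95)&(S>90)
d=blob(green&w,(233,198)); print('disc',rect('top',cv2.morphologyEx(d.astype(np.uint8),cv2.MORPH_CLOSE,np.ones((9,9)))>0,25))
br=w&(V<110)&((H<15)|(H>165))&(S>80); print('board',rect('top',blob(br,(233,198)),25))
tr=(H>15)&(H<30)&(S>120); tw=z.copy(); tw[160:250,262:322]=1; print('tray',rect('top',blob(tr&tw,(292,204)),10))
ch=w&(S<90)&(V>120)&(np.hypot(np.arange(512)[None]-234,np.arange(384)[:,None]-197)<30)
for a,b,c in comps(ch,8): print('chip',a,plane('top',[c],33).round(1))
sw=z.copy(); sw[175:245,100:150]=1
bl=sw&(V<60); print('blade',comps(bl),rect('top',bl,26))
og=sw&(H<18)&(S>150)&(V>100); print('grip',rect('top',og,63))
gw=z.copy(); gw[180:230,375:420]=1
g=gw&green; print('goblet',comps(g))
im2=cv2.cvtColor(cv2.imread('pics/scene0.png'),cv2.COLOR_BGR2RGB); H,S,V=hsv(im2)
g2=(H>60)&(H<95)&(S>90); 
w2=z.copy(); w2[105:165,155:200]=1; print('gob scene',comps(g2&w2))
w3=z.copy(); w3[245:290,345:420]=1
print('blade scene',rect('scene',w3&(V<60),13),'grip',comps(w3&(H<18)&(S>150)&(V>100)))
out=np.hstack([cv2.resize(im[170:240,360:430],None,fx=5,fy=5),cv2.resize(im2[100:170,145:215],None,fx=5,fy=5)])
cv2.imwrite('pics/gob.png',out[...,::-1])
E
```

```text
(205, 200) [79 55 44] 9 113 79
(290, 204) [144 117  52] 21 163 144
(233, 198) [51 86 71] 77 104 86
(221, 184) [174 175 143] 31 47 175
(124, 205) [180 114  27] 17 217 180
(119, 227) [45 43 45] 150 11 45
(391, 206) [ 72 115  79] 65 95 115
(402, 199) [ 69 122  80] 66 111 122
(150, 240) [127 130 135] 109 15 135
disc (array([550.3,  57.3]), array([93.5, 96.1]), 36.4)
board (array([549. ,  58.7]), array([164.5, 193. ]), 82.9)
tray (array([532.8, -92.7]), array([111.5, 176.9]), -7.1)
chip 86 [[591.3  92.1]]
chip 83 [[580.6  11.4]]
chip 86 [[518.6  98.1]]
chip 91 [[518.2   8.1]]
blade [(np.int32(56), [132, 187, 9, 12], [135.9, 192.3]), (np.int32(64), [113, 221, 10, 12], [117.6, 226.1])] (array([520. , 341.9]), array([ 14.7, 131.2]), -27.2)
grip (array([519.9, 343. ]), array([30.1, 64.1]), -24.9)
goblet [(np.int32(355), [383, 193, 25, 23], [395.3, 203.1])]
gob scene [(np.int32(215), [168, 117, 14, 21], [174.7, 126.6]), (np.int32(116), [169, 145, 17, 10], [177.3, 150.3])]
blade scene (array([519.9, 346.1]), array([ 28.8, 151.1]), -26.5) grip [(np.int32(318), [370, 253, 32, 16], [385.8, 260.7])]
```

View pics/gob.png

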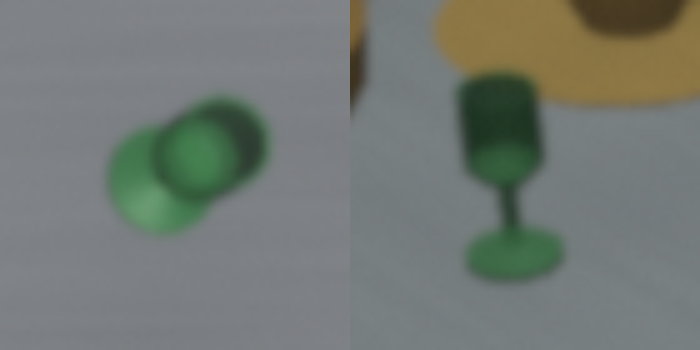

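```bash
python3 - <<'E'
from h import *
print('foot',plane('top',[(392.8,205.8)],3),plane('scene',[(178.2,151)],3))
print('rim',plane('top',[(403.6,199.4)],112),plane('scene',[(174.6,116.6)],112))
def go(p,yaw):
    best=None
    for k in (0,np.pi):
        q=bot.solve_ik(p,quat(yaw+k))
        if q is not None and (best is None or abs(q[5])<abs(best[0][5])): best=(q,quat(yaw+k),yaw+k)
    return best
yb=np.radians(-7.1)+np.pi/2; ys=np.radians(-26)+np.pi/2
q=go([520,342.5,200],ys); print(q)
for k in (0,np.pi): print(bot.solve_ik([550,59,100],quat(yb+k)))
s=bot.read_state()
bot.line_to(s['tcp_pos']+[0,0,60])
bot.move_ptp([520,342.5,250],q[1]); bot.line_to([520,342.5,110],200)
im=bot.camera('top'); cv2.imwrite('pics/t1.png',im[130:290,60:260,::-1].repeat(3,0).repeat(3,1))
print(bot.read_state()['t'],bot.read_state()['tcp_pos'])
E
```

```text
foot [[ 523.11161508 -370.48451847]] [[ 524.85709497 -364.24156872]]
rim [[ 520.33441555 -365.88792349]] [[ 518.94376644 -372.11278274]]
(array([ 0.89555951,  0.29122557, -0.14772976,  0.        , -1.131841  ,
        0.22145122]), array([ 0.97437006, -0.22495105,  0.        ,  0.        ]), np.float64(4.258603374866164))
[ 0.46095512  0.27753629 -0.42437873  0.         -0.8688813  -2.15566982]
[ 0.46095512  0.27753629 -0.42437873  0.         -0.8688813   0.98592283]
5.0583 [520.82948268 343.18403015 111.5215569 ]
```

```bash
python3 - <<'E'
from h import *
yb=np.radians(-7.1)+np.pi*1.5
bot.line_to([520,342.5,31],100); bot.move_gripper(20,25)
s=bot.read_state(); print(s['width'],s['finger_force'],s['tcp_pos'],s['contact_force'])
z0=s['tcp_pos'][2]; off=31-z0
bot.line_to([520,342.5,130],150)
C=np.array([550.5,59]); u=np.array([np.sin(np.radians(7.1)),np.cos(np.radians(7.1))])
P=lambda y,z:[*(C+u*y),z]
bot.move_ptp(P(86,130),quat(yb)); 
bot.line_to(P(86,75),150); s=bot.read_state(); print(s['t'],s['tcp_pos'],P(86,75),s['width'],z0)
for n in('top','scene'): cv2.imwrite(f'pics/{n}2.png',bot.camera(n)[...,::-1])
a=cv2.imread('pics/top2.png')[140:260,170:330]; b=cv2.imread('pics/scene2.png')[150:270,180:340]
cv2.imwrite('pics/m2.png',cv2.resize(np.hstack([a,b]),None,fx=2.5,fy=2.5))
E
```

```text
27.881820087758705 24.99935746192932 [520.11088973 342.63896274  31.06119364] [-0.09182927  0.13173651  0.48249812]
9.1167 [561.27603513 145.09819581  75.01362364] [np.float64(561.1297269996824), np.float64(144.34054665815202), 75] 28.345154602941207 31.061193640741497
```

View pics/m2.png

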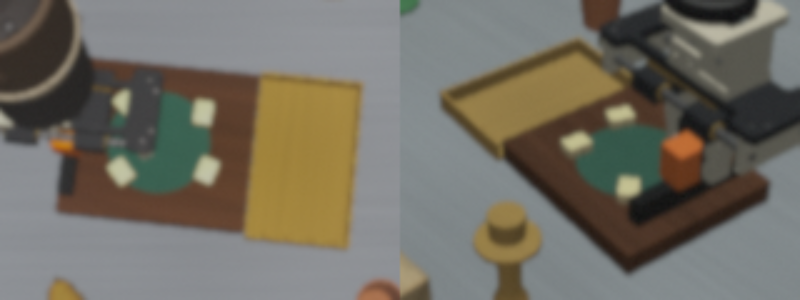

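The scraper is held level behind the chips and lined up with the board: in the left panel the blade is at (67,170), with chips at (120,172), (205,112), (207,170) and one partly hidden at (120,102). Next is the sweep.

```bash
python3 - <<'E'
from h import *
C=np.array([550.5,59]); u=np.array([np.sin(np.radians(7.1)),np.cos(np.radians(7.1))])
P=lambda y,z:[*(C+u*y),z]
bot.line_to(P(86,58),50); s=bot.read_state(); print(s['tcp_pos'],s['contact_force'])
bot.line_to(P(-145,58),60); s=bot.read_state(); print(s['t'],s['tcp_pos'],s['contact_force'],s['width'])
bot.line_to(P(-135,130),150)
q=[0.97437006,-0.22495105,0,0]
bot.move_ptp([520,342.5,130],q)
for n in('top','scene'): cv2.imwrite(f'pics/{n}3.png',bot.camera(n)[...,::-1])
a=cv2.imread('pics/top3.png')[140:260,170:330]; b=cv2.imread('pics/scene3.png')[150:270,180:340]
cv2.imwrite('pics/m3.png',cv2.resize(np.hstack([a,b]),None,fx=2.5,fy=2.5))
print(bot.read_state()['t'])
E
```

```text
[560.97042368 144.14791072  57.66486911] [ 1.00827746  0.92765516 -0.28896828]
13.7083 [532.63054185 -85.13817328  58.34001824] [ 0.16256234 -1.18387593  0.28225354] 28.153818541209183
15.9833
```

View pics/m3.png

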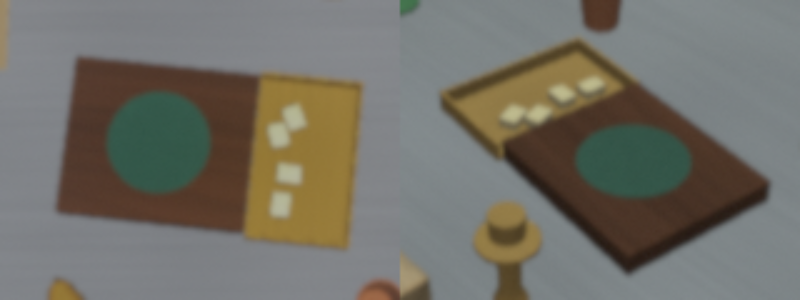

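All four chips lie in the tray: left panel (293,117), (278,135), (289,174) and (281,205). The board is clear. Next I put the scraper back and go to the goblet.

```bash
python3 - <<'E'
from h import *
im=cv2.imread('pics/top3.png')[...,::-1].copy(); H,S,V=hsv(im)
w=np.zeros(H.shape,bool); w[155:245,185:275]=1
print('disc',rect('top',blob((H>60)&(H<95)&(S>80)&w,(233,198)),25))
im=cv2.imread('pics/scene3.png')[...,::-1].copy(); H,S,V=hsv(im)
w[:]=0; w[190:235,405-180:465]=1
print('disc',rect('scene',blob((H>60)&(H<95)&(S>80)&w,(272,214)),25))
bot.line_to([520,342.5,45],150); bot.line_to([520,342.5,31.2],30)
print(bot.read_state()['contact_force'],bot.read_state()['tcp_pos'])
bot.move_gripper(70); bot.pause(.1); bot.line_to([520,342.5,250],250)
s=bot.read_state()
G=[522,-368]
c=[(bot.solve_ik([*G,200],quat(y)),bot.solve_ik([550,59,200],quat(y)),y) for y in(0.,np.pi)]
print(c); y=min(c,key=lambda a:abs(a[0][5])+abs(a[1][5]))[2]; print(y)
bot.move_ptp([*G,250],quat(y)); bot.move_gripper(88)
bot.line_to([*G,135],150)
for n in('top','scene'): cv2.imwrite(f'pics/{n}4.png',bot.camera(n)[...,::-1])
a=cv2.imread('pics/top4.png')[140:260,320:480]; b=cv2.imread('pics/scene4.png')[70:190,100:260]
cv2.imwrite('pics/m4.png',cv2.resize(np.hstack([a,b]),None,fx=2.5,fy=2.5))
print(bot.read_state()['t'],bot.read_state()['tcp_pos'])
E
```

```text
disc (array([550.7,  59.4]), array([ 99.7, 100.9]), 89.3)
disc (array([550. ,  57.7]), array([ 98.1, 103.1]), -43.2)
[-0.69881762 -0.48560774 -0.87852188] [519.92344732 342.45013333  31.03197464]
[(array([-0.30904503,  0.31680206, -0.11120546,  0.        , -1.14278881,
       -2.83254763]), array([ 0.46095512,  0.17872806, -0.29810113,  0.        , -1.09396714,
        2.68063754]), 0.0), (array([-0.30904503,  0.31680206, -0.11120546,  0.        , -1.14278881,
        0.30904503]), array([ 0.46095512,  0.17872806, -0.29810113,  0.        , -1.09396714,
       -0.46095512]), 3.141592653589793)]
3.141592653589793
23.4167 [ 522.70995442 -368.3474811   136.32842538]
```

View pics/m4.png

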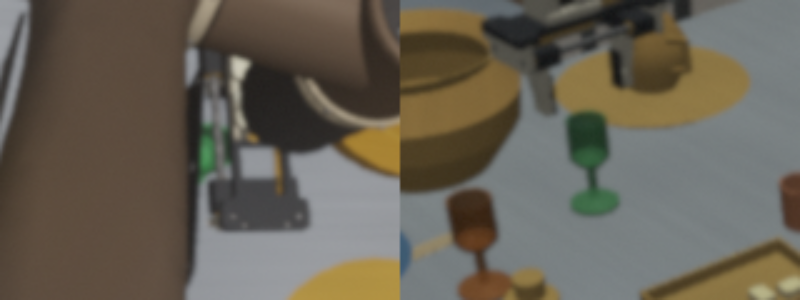

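The green goblet's rim (right panel, 587,118) sits between the two fingertips (545,108) and (622,85), so I can descend.

```bash
python3 - <<'E'
from h import *
bot.line_to([522,-368,65],80)
for w in(58,52):
    bot.move_gripper(w,5); s=bot.read_state(); print(s['width'],s['finger_force'],s['contact_force'],s['tcp_pos'])
bot.move_gripper(44,6); bot.pause(.3)
s=bot.read_state(); print(s['width'],s['finger_force'],s['contact_force'],s['tcp_pos'],s['t'])
E
```

```text
58.06077226689644 0.0 [-0.55065888 -0.00160075 -0.16075423] [ 521.98158297 -368.01088395   64.98065976]
52.15043049197129 0.6301294954027981 [ 1.65621059 -0.00514605  0.71888378] [ 522.45376628 -368.10977653   65.23990892]
49.14105908525163 5.991109006572515 [ 1.81590372 -1.24203434  2.68520122] [ 522.12597746 -368.04997818   65.09791493] 26.1
```

```bash
python3 - <<'E'
from h import *
q=quat(np.pi)
bot.line_to([522,-368,90],40); s=bot.read_state(); print(s['width'],s['finger_force'],s['contact_force'])
bot.line_to([522,-368,160],80)
bot.line_to([550.5,58.7,160],110); bot.pause(.3)
s=bot.read_state(); print(s['width'],s['finger_force'],s['tcp_pos'],s['t'])
for n in('top','scene'): cv2.imwrite(f'pics/{n}5.png',bot.camera(n)[...,::-1])
a=cv2.imread('pics/top5.png')[120:270,150:330]; b=cv2.imread('pics/scene5.png')[120:270,180:360]
cv2.imwrite('pics/m5.png',cv2.resize(np.hstack([a,b]),None,fx=2.2,fy=2.2))
E
```

```text
48.74539778578047 5.988998617976904 [-0.27242745  0.16383508 -2.11535868]
48.635558471143305 5.988959069363773 [550.50986232  58.62644813 160.01715988] 32.2417
```

View pics/m5.png

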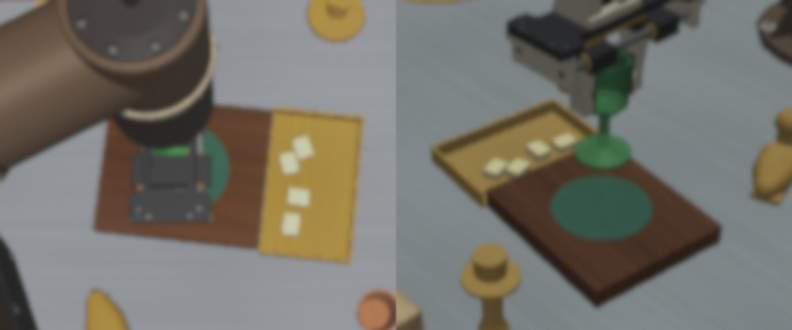

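The goblet hangs upright in the gripper, with its foot at (602,151) in the right panel. Next I check its position, then lower it softly.

```bash
python3 - <<'E'
from h import *
f=plane('scene',[(273.6,188.6)],98)[0]; print('foot',f)
T=[550.5,58.7]
bot.line_to([*T,105],80); bot.line_to([*T,93],25); bot.pause(.3)
f0=bot.read_state()['contact_force'][2]; z=93
while z>87.5:
    z-=.4; bot.line_to([*T,z],8); bot.pause(.1); s=bot.read_state(); d=s['contact_force'][2]-f0
    print(round(z,1),round(d,2),s['tcp_pos'].round(1)[2],end=' | ')
    if d>1.2: break
bot.pause(.4); s=bot.read_state(); print(s['contact_force']-[0,0,f0],s['t'])
cv2.imwrite('pics/m6.png',cv2.resize(bot.camera('scene')[120:270,180:360,::-1],None,fx=3,fy=3))
E
```

```text
foot [549.97744211  57.62585815]
92.6 -1.55 92.6 | 92.2 -0.47 92.2 | 91.8 -0.06 91.8 | 91.4 0.09 91.4 | 91.0 -0.81 91.0 | 90.6 0.24 90.6 | 90.2 -0.09 90.2 | 89.8 1.78 90.0 | [-0.38458811 -0.92907969  3.80285708] 37.3083
```

View pics/m6.png

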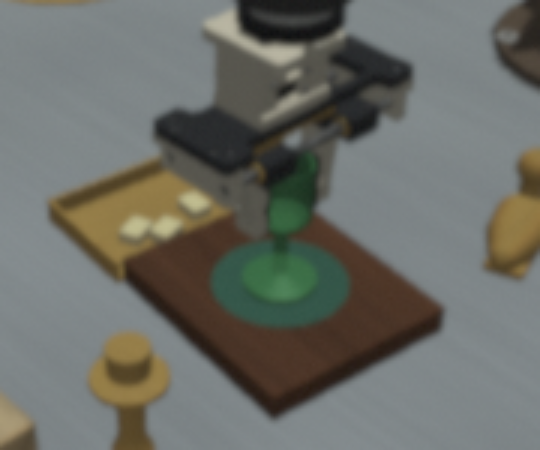

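The foot (280,277) rests centred on the disc, and contact came at the expected height. Now I release it gently and retreat.

```bash
python3 - <<'E'
from h import *
T=[550.5,58.7]
bot.move_gripper(52); bot.pause(.2); bot.move_gripper(84); bot.pause(.2)
bot.line_to([*T,150],60); bot.line_to([*T,300],200)
bot.move_ptp([420,-250,330],quat(np.pi)); bot.pause(.5)
for n in('top','scene'): cv2.imwrite(f'pics/{n}7.png',bot.camera(n)[...,::-1])
cv2.imwrite('pics/m7.png',np.hstack([cv2.imread('pics/top7.png')[80:300,80:440],cv2.imread('pics/scene7.png')[80:300,130:440]]))
s=bot.read_state(); print(s['t'],s['finger_force'],s['contact_force'])
E
```

```text
42.7667 0.0 [-0.64594729  0.14317581 -0.42889352]
```

View pics/m7.png

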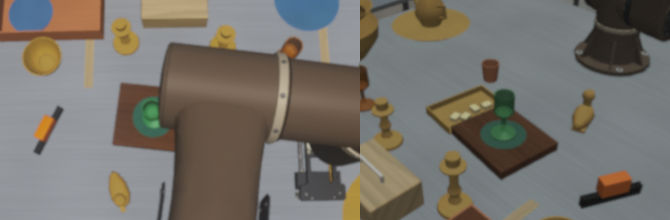

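The goblet stands upright on the disc (503,130), the chips are in the tray (455-490,110), and the scraper is back on the table (612,190). The other wares have not moved.

```bash
python3 -c "
from plant import bot
print(bot.close_job())"
```

```text
the job is handed in; nothing more can be done
None
```

The job is handed in: all four chips are in the tray, the scraper is back on the table, the green goblet stands upright on the disc, and the clock read about 43 s; no verdict was returned.

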